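# Move a sterile tube with self-closing tongs

### The arm

A 6-joint arm with a two-finger parallel gripper is mounted at the origin on a cart in front of the work surface, level with it; the furniture and walls round the work are solid. World frame = base frame: x ahead of the robot, y to its left, z up, the work surface at z = 0. Lengths are in m, angles in rad, forces in N, time in s.
With the tool pointing down it reaches from about 0.375 to 0.9 m from the base axis. Payload 3.1 kg.
Tool frame: the origin (TCP) lies where the fingers leave the gripper's body, on its centre line; the fingertips stand 70 mm ahead of it and the grasp point (between the pads) lies 51 mm ahead of it; z points along the fingers, y is the line along which they close (so a half turn about z gives the same grasp; the last joint's range is limited). The gripper opens to 87 mm and grips with 3 to 60 N. Pads are 19 mm wide; open, the fingers measure 117 mm over their backs; the gripper's body (75 mm by 190 mm) begins 51 mm behind the grasp point.
Start: joints at [-0.178, 0.527, 1.433, -0, 1.181, -0.178], TCP at [0.625, 0, 0.292] pointing down, gripper open.
Joint ranges: [-3.08, 3.08], [-0.75, 2.2], [0.22, 2.44], [-1.43, 4.57], [0, 2.65], [-2.85, 2.85]. Speed limits (rad/s): [2.79, 2.79, 3.14, 3.14, 3.14, 3.14].

### API

Orientations are given as a unit quaternion [x, y, z, w].
In Python, from rig import robot gives the robot as it stands.
- The arm moves only by the tool send_rows, never from a script. Its argument "deltas" is text: rows parted by semicolons, each of 7 numbers parted by spaces: the shift along the tool's x, y, z in mm, then the turn, a rotation vector about the tool's x, y, z in degrees, then the opening, from 0 (shut) to 1 (fully open). A call has 1 to 10 rows; each row shifts and turns the commanded pose from where the row before left it, along the tool's axes as they then stand; what a row does not reach is not made up. A row lasts 1/8 s, in which the tool goes at most 62.5 mm and 10.7 degrees, less where a joint would pass 70% of its speed; a pose out of reach is approached as far as the arm can. A call is refused whole if a number of a shift passes 62.5 or a number of a turn 10.7, either way. A call with a gripper value outside its range is refused whole. The fingers move at their own pace and stop on an object; "newtons" is the grip in N (left out, the last holds). Time passes only in rows, so rows that do not move let the fingers close. It gives the time, the measured TCP pose, the force, the opening and the grip force at its end, in the units of the state.
- robot.get_obs(): the state, without advancing time (a new reading comes with each control period).
- robot.camera(name): name is "scene" or "side" or "wrist"; returns a dict with "image" (400x640x3 uint8, red, green, blue), "depth" (400x640 float32, m along the optical axis (not along the pixel's ray), 0 where there is no reading), "fovy" (degrees; the focal length in pixels is half the picture's height over the tangent of half this angle, whatever the lens; pixels are square), "cx", "cy" (the principal point, pixels), "rvec" (rotation vector, rad) and "tvec" (3), from world to camera coordinates, as OpenCV has them. Camera axes: x right, y down, z forward; pixel columns grow to the right and rows downward; lengths in m; the calibration is good to about 2 mm. A picture is of the moment at which its call begins.
- robot.hand_in(): hands the job in; it is judged then, once.
Trained networks look in the newest picture that a camera, given by its name, has taken for a name from the list of things; names that differ only in an ending like _2 or _b are one class to them, and where a whole thing is asked for, a point or a joint stands for the part that bears it (a point fixed in the world has none). Each returns a list of dicts, best first, with "p" (0 to 1); they miss things now and then, are a little off and sometimes report something else, mostly with a low value. They report only what shows in the picture. A call takes as long as a camera call. They do not tell look-alikes from the thing itself.
- robot.find_in(camera, thing): "box" ([left, top, right, bottom] in pixels, round what is visible of it).
- robot.cut_out(camera, thing): "region" (400x640 bool, what is visible of it) and "box" ([left, top, right, bottom] in pixels, round what is visible of it).
The state is a dict: "time": time; "q": joint angles; "joint_velocities": joint speeds; "joint_torque": joint torques, N m; "position": TCP position; "tool_rot": TCP orientation; "ft_force": force on the tool from outside, world axes, zero at the start; "moment": the same for the moment, N m; "grip_width": finger opening in m; "grip_force": force on a finger pad.
Only numpy, scipy, OpenCV 4.12 (cv2) and the standard library are available. Lean on these libraries where they do the work, as an engineer would, in place of code of your own. Each camera call takes 0.05 s, during which the arm holds its last target. There are 200 camera calls.

### The job

Take the self-closing tongs from their stand (squeezing the two side grips opens the jaws, letting go closes them), lower them squeezed open over the capped tube in the four-hole block until their stop touches the cap, and release so that the jaws close under the cap. Then carry the tube by the tongs to the single dark socket and press it gently down, past the stiff spot, until it bottoms on the rest hidden in the bore. Let go and leave the tongs clipped upright on the tube; never touch the tube with the gripper, press hard anywhere, or disturb the things around.

Things in the scene. Friction and masses are not known exactly. Their poses are not given: they have to be found in the camera images.
- tongs: Self-closing cross-over tongs, 120 mm tall, 80 g, upright on their closed jaws in the stand: black head, two crossed steel arms, a black grip plate either side. Origin: centre of the jaws' underside; z up to the head, y from grip plate to grip plate and jaw to jaw. Along z: jaws 0-14 mm, sprung rubber stop (16x18 mm) underside 34, grip plates 60-84 (16 mm wide in x), rigid head 88-120 (20 x, 26 y).
- tongs_stop (a point): centre of the underside of the tongs' rubber stop, 34 mm above the tongs' origin; it yields 2.5 mm at 6 N a mm. The jaws' top is 20 mm lower, so the jaws lie just under the cap when the stop rests on it
- tongs_grips (a point): midway between the grip plates, 72 mm above the tongs' origin. Squeeze along the tongs' y: the plates are 47 mm over their outer faces released, 39 mm at the end stop; this takes 8 to 12 N (20 to 25 N of grip holds them safely at the end stop) and opens the jaws to clear a 25 mm circle. Released, springs close the jaws, about 3 N a jaw.
- tongs_head (a point): middle of the rigid head, 106 mm above the tongs' origin. Holding it by its two x faces (20 mm apart) does not open the jaws; the clipped tongs and tube can be carried and pushed so.
- limb_a (a joint): opening angle of the tongs' arms (both move alike): 0 closed on nothing, about 0.025 closed on the tube's body, 0.115 fully squeezed open
- tube: capped sample tube, 90 mm tall, about 30 g, upright in one corner hole of the four-hole block, its body 12 mm and its cap 17 mm across; the cap reaches from 72 to 90 mm. Origin: centre of its underside; z up. It stands loosely in the block.
- tube_top (a point): centre of the top of the tube's cap, 90 mm above its origin
- tube_block: aluminium block 64 x 64 x 45 mm with four 15.5 mm holes, 28 mm apart, 37 mm deep, fixed. Origin: centre of its underside. Only one hole holds a tube.
- stand: grey stand of the tongs, 44 x 92 x 42 mm, fixed, with a pocket 21 x 71 mm, 36 mm deep, wide enough for the jaws to open. Origin: centre of its underside; the pocket is long in y
- socket: dark steel receiving socket 60x60x60 mm on an 84 mm foot plate, fixed, one 14.5 mm bore (3 mm chamfer) at its centre. Origin: centre of its underside; z up. Two sprung balls 14 mm below the mouth pinch the tube: pushing past them and on takes about 2 to 7 N, more if held crooked, and they hold it wherever it is left.
- socket_mouth (a point): centre of the mouth of the socket's bore, on its top face. The bore ends on a rubber rest (yields 1.5 mm at 8 N a mm) that stands anywhere from 25 to 45 mm below the mouth; it is not measured, so the tube must be pressed down until it is felt to bottom (about 12 N in all is right, over 20 N too hard).
- vial: small white screw-cap bottle, 23 x 52 mm, a bystander; origin at its underside
- dish: white dish 71 mm across, 15 mm tall, a bystander; origin at its underside
- bench_timer: bench timer 66 x 66 x 21 mm, a bystander; origin at its underside
- mouse_black: black computer mouse 60 x 107 x 37 mm, a bystander; origin at its underside
There are look-alikes about, which are no part of the job. There is more than one size of the tongs; the job needs the largest.

How it is judged:
By the outcome, as a careful person would: the job done as asked, in the order asked, and still so for the second after the job is handed in, with the robot touching nothing.
It also fails if it takes over 72 s, if anything falls off the work surface, if the arm or the gripper's body presses on something with over 40 N, if the wrist force passes 120 N, or if a joint passes its speed limit or range.

## Working session

There is one attempt and no reset: what is moved stays moved. The work goes in short steps, Python scripts to look and compute and a tool call to move; the robot and the scene stay as the last step left them, time stands still between calls to the robot, and variables do not carry over. Pictures are saved under pics/ and viewed, at most 10 in all, crops included, and the job is handed in when it is done.

Besides the shell and the picture viewer there is one more tool, called after "Request:" in YAML: its name, and indented under it one key for each argument. send_rows: Moves the arm, as the interface text tells. Its arguments: {"type":"object","properties":{"deltas":{"type":"string"},"newtons":{"type":"number"}},"required":["deltas"]}

```bash
ls; mkdir -p pics
cat > h.py <<'E'
import numpy as np,cv2
from rig import robot
def cam(n):
    c=robot.camera(n); c['R']=cv2.Rodrigues(np.array(c['rvec'],float))[0]; c['t']=np.array(c['tvec'],float).ravel()
    c['f']=200/np.tan(np.radians(c['fovy'])/2); return c
def cloud(c):
    v,u=np.mgrid[:400,:640]; d=c['depth']
    P=np.dstack([(u-c['cx'])/c['f']*d,(v-c['cy'])/c['f']*d,d])
    W=(P-c['t'])@c['R']; W[d<=0]=np.nan; return W
def save(c,n): cv2.imwrite('pics/'+n,c['image'][:,:,::-1])
E
python3 - <<'E'
from h import *
a=cam('scene');b=cam('side')
ims=[cv2.resize(x['image'],(640,400)) for x in(a,b)]
save(a,'scene.png');save(b,'side.png')
for n,c in(('scene',a),('side',b)):
    W=cloud(c)
    print(n,c['f'],-c['R'].T@c['t'])
    for t in['tongs','tube','tube_block','stand','socket','vial','dish','bench_timer','mouse_black']:
        for r in robot.cut_out(n,t)[:4]:
            p=W[r['region']];p=p[~np.isnan(p[:,0])]
            if len(p): print(t,round(r['p'],2),np.round(r['box']).astype(int),'lo',np.percentile(p,3,axis=0).round(3),'hi',np.percentile(p,97,axis=0).round(3))
E
```

```text
pics
scene 443.0689015359331 [ 0.15783134 -0.42015473  0.72132157]
tongs 0.58 [412 252 434 301] lo [ 0.536 -0.251  0.016] hi [ 0.56  -0.21   0.127]
tube 0.62 [310 197 323 221] lo [ 0.5   -0.005  0.041] hi [0.527 0.02  0.099]
tube 0.59 [336 142 377 174] lo [0.686 0.074 0.002] hi [0.748 0.134 0.021]
tube_block 0.73 [297 201 343 237] lo [ 0.489 -0.016  0.004] hi [0.553 0.043 0.046]
tube_block 0.24 [413 249 438 303] lo [ 0.536 -0.251  0.006] hi [ 0.57  -0.208  0.127]
stand 0.91 [392 264 443 323] lo [ 0.514 -0.277  0.001] hi [ 0.572 -0.183  0.044]
socket 0.82 [233 145 279 194] lo [0.462 0.169 0.005] hi [0.542 0.238 0.061]
vial 0.71 [220 200 238 224] lo [0.379 0.126 0.005] hi [0.398 0.143 0.053]
dish 0.67 [274 280 314 316] lo [ 0.341 -0.127  0.006] hi [ 0.403 -0.063  0.017]
bench_timer 0.87 [340 141 376 172] lo [0.686 0.074 0.003] hi [0.747 0.136 0.021]
bench_timer 0.66 [410 253 436 304] lo [ 0.536 -0.251  0.013] hi [ 0.562 -0.208  0.127]
mouse_black 0.87 [398 194 444 234] lo [ 0.671 -0.157  0.006] hi [ 0.72  -0.064  0.035]
side 486.1276551200032 [ 0.41780028 -0.74368696  0.56339306]
tongs
[... 426 characters left out ...]
 lo [ 0.516 -0.277  0.005] hi [ 0.581 -0.197  0.044]
socket 0.58 [272 161 321 204] lo [0.462 0.168 0.003] hi [0.547 0.238 0.062]
vial 0.78 [239 188 253 215] lo [0.38  0.126 0.001] hi [0.401 0.151 0.053]
dish 0.77 [216 265 257 304] lo [ 0.341 -0.127  0.002] hi [ 0.404 -0.062  0.017]
dish 0.53 [350 321 361 333] lo [ 0.539 -0.264  0.01 ] hi [ 0.554 -0.222  0.042]
bench_timer 0.9 [384 193 418 217] lo [0.687 0.074 0.003] hi [0.747 0.136 0.022]
mouse_black 0.61 [404 245 451 294] lo [ 0.672 -0.157  0.006] hi [ 0.725 -0.073  0.036]
mouse_black 0.46 [295 212 336 255] lo [ 0.49  -0.016  0.004] hi [0.553 0.047 0.048]
mouse_black 0.16 [349 265 368 334] lo [ 0.537 -0.251  0.015] hi [ 0.567 -0.191  0.127]
```

```bash
python3 - <<'E'
import cv2,numpy as np
a=cv2.imread('pics/scene.png')[120:330,190:470];b=cv2.imread('pics/side.png')[150:370,190:470]
b=b[:210]if 0 else b
f=lambda x:cv2.resize(x,None,fx=1.4,fy=1.4,interpolation=cv2.INTER_CUBIC)
A=cv2.resize(a,(400,300),interpolation=cv2.INTER_CUBIC);
cv2.imwrite('pics/v1.png',cv2.resize(a,(800,600),interpolation=cv2.INTER_CUBIC));cv2.imwrite('pics/v2.png',cv2.resize(b,(764,600),interpolation=cv2.INTER_CUBIC))
E
python3 - <<'E'
import sys;sys.path.insert(0,'.')
from h import *
for n in('scene','side'):
    c=cam(n);W=cloud(c);X=W.reshape(-1,3);X=X[~np.isnan(X[:,0])]
    def rect(m,nm):
        p=X[m][:,:2].astype(np.float32)
        if len(p)>4:
            q=cv2.minAreaRect(p*1000);print(n,nm,len(p),np.round(q[0],1),np.round(q[1],1),round(q[2],1),np.round(X[m].mean(0),4))
    near=lambda x,y,r:np.hypot(X[:,0]-x,X[:,1]-y)<r
    z=X[:,2]
    rect(near(.548,-.232,.04)&(z>.118),'head')
    rect(near(.548,-.232,.06)&(z>.060)&(z<.092),'grips')
    rect(near(.548,-.232,.065)&(z>.039)&(z<.048),'standtop')
    rect(near(.51,.008,.03)&(z>.085),'tubetop')
    rect(near(.521,.014,.05)&(z>.042)&(z<.05),'blocktop')
    rect(near(.503,.205,.06)&(z>.056)&(z<.066),'sockettop')
    rect(near(.503,.205,.08)&(z>.004)&(z<.02),'foot')
E
```

```text
scene head 203 [ 548.9 -229. ] [26.5 20.8] 65.1 [ 0.5479 -0.2297  0.1246]
scene grips 172 [ 550.  -228.1] [50.5 15.7] 66.4 [ 0.5453 -0.2353  0.0765]
scene standtop 627 [ 549.4 -228.5] [93.  45.1] 67.9 [ 0.5422 -0.2338  0.0419]
scene tubetop 368 [524.1   2.3] [44.9 33. ] 38.8 [0.5282 0.0061 0.2788]
scene blocktop 594 [521.8  16.8] [64.9 66.8] 1.6 [0.5199 0.0138 0.0446]
scene sockettop 546 [503.1 212.6] [62.6 62.2] 31.7 [0.5024 0.2112 0.0596]
scene foot 480 [496.6 192.4] [ 71.1 115. ] 73.5 [0.4945 0.1919 0.0092]
side head 246 [ 550.1 -228.6] [26.7 21.5] 66.3 [ 0.5495 -0.2317  0.1248]
side grips 235 [ 550.1 -229.1] [49.1 15.5] 65.5 [ 0.5463 -0.2405  0.078 ]
side standtop 859 [ 550.9 -227.2] [95.5 44.1] 66.0 [ 0.5488 -0.236   0.0428]
side tubetop 160 [522.9   3.2] [41.4 34.1] 32.9 [0.5207 0.0041 0.2076]
side blocktop 561 [522.3  17.4] [64.7 68.6] 1.1 [0.5227 0.0125 0.0456]
side sockettop 407 [504.5 214.7] [64.4 64.7] 31.1 [0.5033 0.2108 0.0605]
side foot 449 [509.7 200.9] [ 88.7 105.9] 26.7 [0.501  0.1911 0.0106]
```

View pics/v1.png

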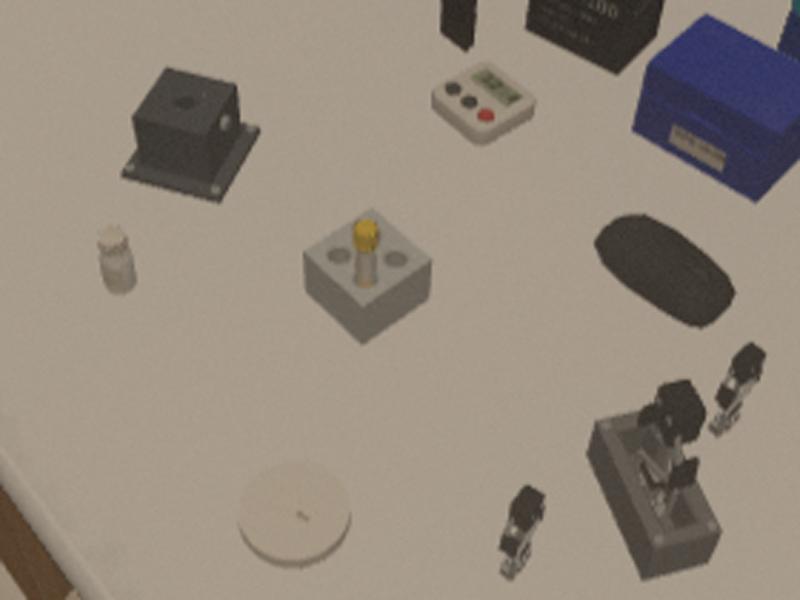

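View pics/v2.png

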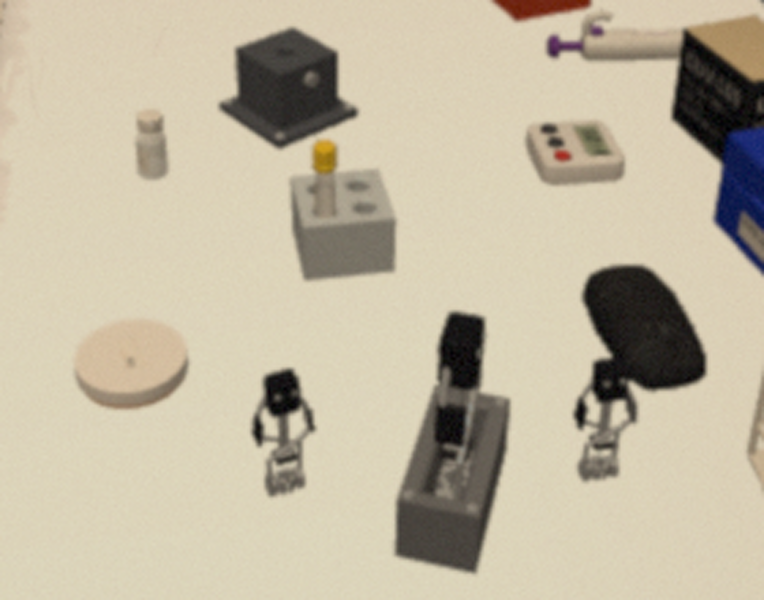

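The crops show three tongs. There is a tall pair in the grey stand at scene (680,450) in the crop, and small free-standing pairs at (525,530) and (740,385). Only the pair in the stand has a head top at z≈0.126, which means a 120 mm tall tool, so it is the largest. The small ones reach 83 mm. The yellow-capped tube is in the corner hole of the block nearest the robot, and the socket is the dark block at top left.

```bash
cat >> h.py <<'E'
from scipy.spatial.transform import Rotation as Ro
def plan(p,yaw):
    """tool-frame shift (mm) and tool-z turn (deg) to TCP p with tool y at world angle yaw (mod 180), pointing down"""
    o=robot.get_obs();R=Ro.from_quat(o['tool_rot']);M=R.as_matrix()
    c=np.degrees(np.arctan2(M[1,1],M[0,1])); d=(yaw-c+90)%180-90
    print('pos',np.round(o['position'],4),'yaw',round(c,2),'tilt z',np.round(M[:,2],4),'q',np.round(o['q'],2),'F',np.round(o['ft_force'],1),'w',o['grip_width'],o['grip_force'],'t',o['time'])
    print('shift mm',np.round(M.T@(np.array(p)-o['position'])*1000,1),'turn tool z',round(-d,2))
E
python3 - <<'E'
from h import *
plan([.5495,-.229,.23],66)
for n in('scene','side'):
    c=cam(n);X=cloud(c).reshape(-1,3);X=X[~np.isnan(X[:,0])]
    m=(np.hypot(X[:,0]-.509,X[:,1]-.003)<.03)&(X[:,2]>.078)&(X[:,2]<.11)
    p=X[m];print(len(p),p.min(0),p.max(0),cv2.minEnclosingCircle((p[:,:2]*1000).astype(np.float32)),np.percentile(p[:,2],90))
E
```

```text
pos [0.625  0.     0.2923] yaw 0.0 tilt z [ 0.  0. -1.] q [-0.18  0.53  1.43  0.    1.18 -0.18] F [ 0.5  0.  -0.3] w 0.08718917757095536 0.0 t 1.1
shift mm [-229.   -75.5   62.3] turn tool z -66.0
85 [ 0.50005019 -0.00661587  0.07915058] [0.51454263 0.00875776 0.09927298] ((507.4378967285156, 0.46516579389572144), 8.666858673095703) 0.09840157086560816
103 [ 0.50040027 -0.00731546  0.07812677] [0.51655412 0.01029165 0.10075727] ((508.66888427734375, 1.7921485900878906), 9.167128562927246) 0.099279837114237
```

Request:
send_rows:
  deltas: "-45.8 -15.1 4 0 0 0 1;-45.8 -15.1 4 0 0 0 1;-45.8 -15.1 4 0 0 0 1;-45.8 -15.1 0 0 0 0 1;-45.8 -15.1 0 0 0 0 1;0 0 10 0 0 -10 1;0 0 10 0 0 -10 1;0 0 10 0 0 -10 1;0 0 0 0 0 -10 1;0 0 0 0 0 -10 1"
  newtons: 22

```text
time: 2.45
position: [0.5494, -0.229, 0.2501]
tool_rot: [0.339, 0.941, 0.0, -0.0]
ft_force: [0.2, -0.2, -0.7]
grip_width: 0.0869
grip_force: 0.0
```

Request:
send_rows:
  deltas: "0 0 0 0 0 -8 1;0 0 0 0 0 -8 1;0 0 0 0 0 0 1;0 0 0 0 0 0 1"

```text
time: 2.95
position: [0.5495, -0.229, 0.2503]
tool_rot: [0.209, 0.978, 0.0, 0.0]
ft_force: [-0.4, 0.3, 0.4]
grip_width: 0.0871
grip_force: 0.0
```

Run:
```python
from h import *
plan([.5495,-.229,.13],66)
c=cam('wrist');save(c,'w1.png')
W=cloud(c);X=W.reshape(-1,3);X=X[~np.isnan(X[:,0])]
for nm,lo,hi,r in(('head',.118,.135,.04),('grips',.06,.1,.05),('stand',.036,.048,.065)):
    m=(np.hypot(X[:,0]-.549,X[:,1]+.229)<r)&(X[:,2]>lo)&(X[:,2]<hi);p=(X[m][:,:2]*1000).astype(np.float32)
    if len(p)>4: print(nm,len(p),cv2.minAreaRect(p),np.median(X[m][:,2]))
```

```text
pos [ 0.5495 -0.229   0.2503] yaw 65.89 tilt z [ 1.e-04  0.e+00 -1.e+00] q [-0.58  0.54  1.55  0.    1.05 -1.73] F [-0.4  0.3  0.4] w 0.08709945466794992 0.0 t 2.95
shift mm [ -0.   -0.  120.3] turn tool z -0.11
head 795 ((549.4271240234375, -227.49325561523438), (25.472579956054688, 20.092487335205078), 65.82951354980469) 0.12661560445364017
grips 345 ((549.1207885742188, -227.70411682128906), (49.3685188293457, 17.215328216552734), 66.12672424316406) 0.08734621089134921
stand 1807 ((550.3139038085938, -227.81918334960938), (92.15557098388672, 44.274070739746094), 66.2660140991211) 0.04284344335651797
```

View pics/w1.png

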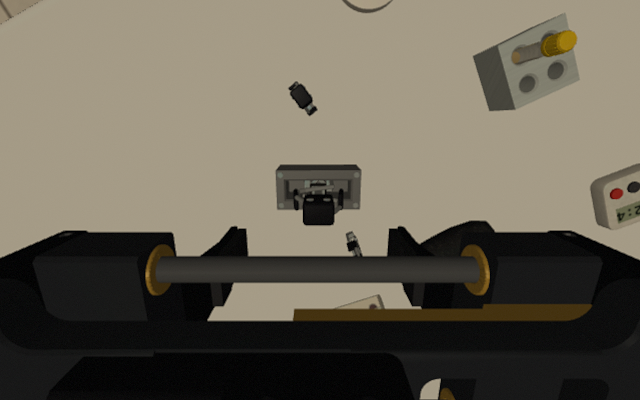

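The wrist picture shows the stand at (318,187) and the tongs' head at (318,208) between the open fingers. The gripper lines up to about 1 mm, so I'm lowering it now.

Request:
send_rows:
  deltas: "0.4 0.9 30 0 0 0 1;0 0 30 0 0 0 1;0 0 30 0 0 0 1;0 0 20 0 0 0 1;0 0 10 0 0 0 1;0 0 0 0 0 0 1;0 0 0 0 0 0 1;0 0 0 0 0 0 0.6;0 0 0 0 0 0 0.55;0 0 0 0 0 0 0.5"
  newtons: 22

```text
time: 4.25
position: [0.5496, -0.228, 0.1306]
tool_rot: [0.208, 0.978, -0.0, 0.0]
ft_force: [-0.2, 0.5, -1.3]
grip_width: 0.0646
grip_force: 0.0
```

Request:
send_rows:
  deltas: "0 0 0 0 0 0 0.4;0 0 0 0 0 0 0.4;0 0 0 0 0 0 0.4;0 0 0 0 0 0 0.4;0 0 0 0 0 0 0.4;0 0 0 0 0 0 0.4"
  newtons: 22

```text
time: 5.0
position: [0.5495, -0.228, 0.1302]
tool_rot: [0.208, 0.978, 0.0, -0.0]
ft_force: [-0.3, 0.5, -0.4]
grip_width: 0.0374
grip_force: 22.0
```

Request:
send_rows:
  deltas: "0 0 -10 0 0 0 0.35;0 0 -20 0 0 0 0.35;0 0 -25 0 0 0 0.35;0 0 -25 0 0 0 0.35;0 0 -25 0 0 0 0.35;0 0 -20 0 0 0 0.35;0 0 0 0 0 0 0.35;0 0 0 0 0 0 0.35"

```text
time: 6.0
position: [0.549, -0.2277, 0.2549]
tool_rot: [0.208, 0.978, 0.0, -0.0]
ft_force: [0.2, -0.1, -1.3]
grip_width: 0.0373
grip_force: 22.0
```

Run:
```python
from h import *
plan([.508,.0015,.255],66)
a=cam('scene');b=cam('side');save(b,'s2.png')
im=[cv2.resize(x['image'][200:330,330:450] if 0 else x['image'][190:350,300:460],(400,400),interpolation=cv2.INTER_CUBIC) for x in(a,b)]
cv2.imwrite('pics/v3.png',np.hstack(im)[:,:,::-1])
```

```text
pos [ 0.549  -0.2277  0.2549] yaw 66.0 tilt z [-8.e-04  5.e-04 -1.e+00] q [-0.58  0.53  1.55 -0.    1.06 -1.73] F [ 0.2 -0.1 -1.3] w 0.03732324584167632 21.999892741441727 t 6.0
shift mm [130.7 192.7   0. ] turn tool z -0.0
```

View pics/v3.png

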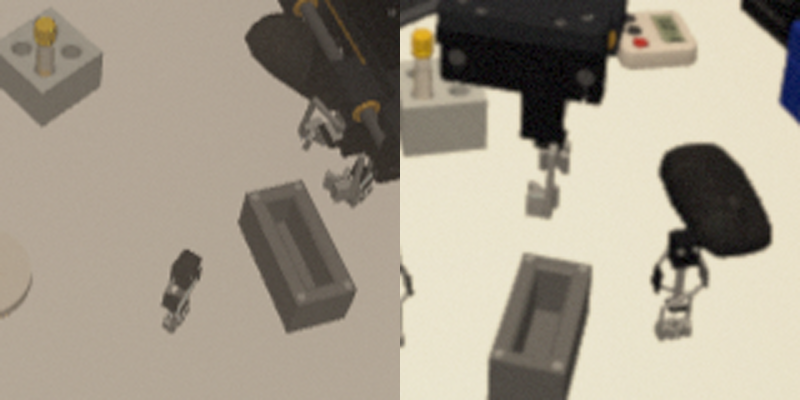

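The tongs are held with the jaws open and hang upright, and the stand is empty and undisturbed. I'm carrying them over the tube.

Request:
send_rows:
  deltas: "8 12 -2 0 0 0 0.35;18 26 -3 0 0 0 0.35;18 27 0 0 0 0 0.35;18 27 0 0 0 0 0.35;18 27 0 0 0 0 0.35;18 27 0 0 0 0 0.35;15 22 0 0 0 0 0.35;11 15 0 0 0 0 0.35;6.7 9.7 0 0 0 0 0.35;0 0 0 0 0 0 0.35"

```text
time: 7.35
position: [0.5083, 0.0017, 0.2602]
tool_rot: [0.207, 0.978, -0.0, -0.0]
ft_force: [-0.9, -0.7, -1.1]
grip_width: 0.0378
grip_force: 22.0
```

Request:
send_rows:
  deltas: "0 0 0 0 0 0 0.35;0 0 0 0 0 0 0.35;0 0 0 0 0 0 0.35"

```text
time: 7.72
position: [0.5086, 0.0006, 0.2602]
tool_rot: [0.208, 0.978, -0.0, 0.0]
ft_force: [0.8, -0.5, -0.5]
grip_width: 0.0372
grip_force: 22.0
```

Run:
```python
from h import *
plan([.508,.0015,.234],66)
c3=[]
for n in('scene','side','wrist'):
    c=cam(n);X=cloud(c).reshape(-1,3);X=X[~np.isnan(X[:,0])]
    print(n)
    for nm,lo,hi in(('cap',.082,.104),('tongs',.125,.2)):
        for a,b in([(lo,hi)] if nm=='cap' else [(.126,.142),(.15,.17),(.17,.185)]):
            m=(np.hypot(X[:,0]-.508,X[:,1]-.002)<.045)&(X[:,2]>a)&(X[:,2]<b);p=X[m]
            if len(p)>4:
                q=np.array([[np.cos(np.radians(66)),np.sin(np.radians(66))],[-np.sin(np.radians(66)),np.cos(np.radians(66))]])
                r=(p[:,:2]-[.508,.0015])@q.T*1000
                print(nm,a,len(p),'along y,x extents',np.percentile(r,2,axis=0).round(1),np.percentile(r,98,axis=0).round(1),p[:,2].min().round(4),p[:,2].max().round(4))
    c3.append(c)
def crop(c,P,h=50):
    uv=cv2.projectPoints(np.array([P]),c['rvec'],c['tvec'],np.array([[c['f'],0,c['cx']],[0,c['f'],c['cy']],[0,0,1.]]),None)[0].ravel();u,v=uv.astype(int)
    return cv2.resize(c['image'][max(v-h,0):v+h,max(u-h,0):u+h],(400,400),interpolation=cv2.INTER_CUBIC)
cv2.imwrite('pics/v4.png',np.hstack([crop(c3[0],[.508,.0015,.12]),crop(c3[1],[.508,.0015,.12])])[:,:,::-1])
```

```text
pos [0.5086 0.0006 0.2602] yaw 65.94 tilt z [ 1.e-04 -1.e-04 -1.e+00] q [-0.22  0.42  1.76 -0.    0.97 -1.37] F [ 0.8 -0.5 -0.5] w 0.037206134113483405 21.999884443357587 t 7.725
shift mm [ 0.9  0.6 26.2] turn tool z -0.06
scene
cap 0.082 77 along y,x extents [-8. -6.] [6.7 7.3] 0.0825 0.0995
tongs 0.126 10 along y,x extents [-25.9  -9.5] [15.5  6.1] 0.1403 0.1419
tongs 0.15 77 along y,x extents [-29.6  -9.2] [13.5  5.6] 0.15 0.1693
tongs 0.17 23 along y,x extents [-27.8  -9.5] [-5.7  5.1] 0.171 0.1829
side
cap 0.082 96 along y,x extents [-6.7 -7.7] [7.3 6.8] 0.0821 0.1008
tongs 0.15 110 along y,x extents [-28.7  -9.9] [26.2  4.9] 0.1504 0.1688
tongs 0.17 68 along y,x extents [-26.5  -9.5] [6.6 4.6] 0.1702 0.1848
wrist
cap 0.082 275 along y,x extents [-6.  -5.8] [9.  8.3] 0.0822 0.1003
tongs 0.126 7 along y,x extents [-14.5  -7.9] [15.3  5.6] 0.141 0.1418
tongs 0.15 601 along y,x extents [-26.9  -8.1] [26.4  6.4] 0.1501 0.1694
tongs 0.17 388 along y,x extents [-8.3 -8.1] [25.1  6.3] 0.1704 0.185
```

View pics/v4.png

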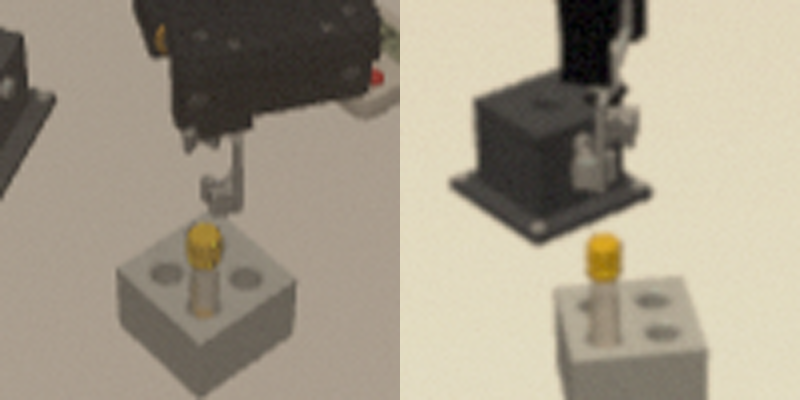

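The scene and side crops show the jaws directly above the yellow cap at (205,245) and (603,257). The offset is about 2.1 mm in tool x and 1.5 mm in tool y, so I'm correcting that and descending.

Request:
send_rows:
  deltas: "2.1 1.5 0 0 0 0 0.35;0 0 5 0 0 0 0.35;0 0 10 0 0 0 0.35;0 0 10 0 0 0 0.35;0 0 8 0 0 0 0.35;0 0 0 0 0 0 0.35;0 0 0 0 0 0 0.35"

```text
time: 8.75
position: [0.5073, 0.0034, 0.2273]
tool_rot: [0.208, 0.978, -0.0, 0.0]
ft_force: [0.9, -0.0, -0.9]
grip_width: 0.0376
grip_force: 22.0
```

Run:
```python
from h import *
plan([.508,.0015,.1882],66)
c3=[]
for n in('scene','side','wrist'):
    c=cam(n);X=cloud(c).reshape(-1,3);X=X[~np.isnan(X[:,0])]
    for a,b in[(.085,.1),(.107,.125),(.125,.15)]:
        m=(np.hypot(X[:,0]-.508,X[:,1]-.002)<.045)&(X[:,2]>a)&(X[:,2]<b);p=X[m]
        if len(p)>4:
                q=np.array([[np.cos(np.radians(66)),np.sin(np.radians(66))],[-np.sin(np.radians(66)),np.cos(np.radians(66))]])
                r=(p[:,:2]-[.508,.0015])@q.T*1000
                print(n,a,len(p),'along y,x extents',np.percentile(r,2,axis=0).round(1),np.percentile(r,98,axis=0).round(1),p[:,2].min().round(4),p[:,2].max().round(4))
    c3.append(c)
def crop(c,P,h=40):
    uv=cv2.projectPoints(np.array([P]),c['rvec'],c['tvec'],np.array([[c['f'],0,c['cx']],[0,c['f'],c['cy']],[0,0,1.]]),None)[0].ravel();u,v=uv.astype(int)
    return cv2.resize(c['image'][max(v-h,0):v+h,max(u-h,0):u+h],(400,400),interpolation=cv2.INTER_CUBIC)
cv2.imwrite('pics/v5.png',np.hstack([crop(c3[0],[.508,.0015,.1]),crop(c3[1],[.508,.0015,.1])])[:,:,::-1])
```

```text
pos [0.5073 0.0034 0.2273] yaw 66.0 tilt z [ 1.e-04 -1.e-04 -1.e+00] q [-0.21  0.47  1.79 -0.    0.88 -1.37] F [ 0.9 -0.  -0.9] w 0.037600152605221496 21.999860163778067 t 8.75
shift mm [-1.4 -1.5 39.1] turn tool z 0.0
scene 0.085 21 along y,x extents [-7.  -1.3] [4.  7.6] 0.0852 0.0988
scene 0.107 99 along y,x extents [-27.8  -6.7] [17.9  8.7] 0.107 0.1246
scene 0.125 33 along y,x extents [-27.  -7.] [-21.4  -2.7] 0.1257 0.1499
side 0.085 60 along y,x extents [-8.3 -7.5] [5.1 5.2] 0.0853 0.0995
side 0.107 157 along y,x extents [-26.5  -7.6] [27.9  6.4] 0.1081 0.1249
side 0.125 75 along y,x extents [-25.5  -7.6] [7.8 7.9] 0.1256 0.1492
wrist 0.085 342 along y,x extents [-5.9 -5.9] [9.  8.5] 0.0851 0.0999
wrist 0.107 748 along y,x extents [-25.1  -6. ] [28.   8.8] 0.1082 0.125
wrist 0.125 415 along y,x extents [-6.4 -5.9] [28.1  8.2] 0.1256 0.1496
```

View pics/v5.png

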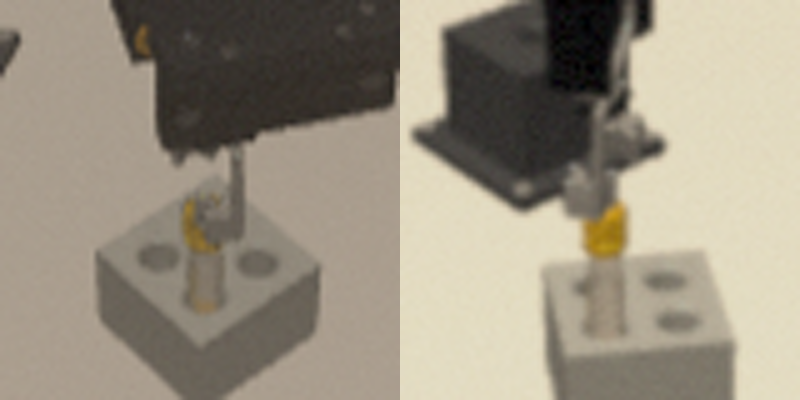

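In both crops the jaws straddle the cap, at (205,215) and (600,215), and the wrist depth shows them centred to within 0.2 mm. I'm lowering until I feel contact.

Request:
send_rows:
  deltas: "0 0 6 0 0 0 0.35;0 0 9 0 0 0 0.35;0 0 9 0 0 0 0.35;0 0 7 0 0 0 0.35;0 0 3 0 0 0 0.35;0 0 0 0 0 0 0.35;0 0 0 0 0 0 0.35"

```text
time: 9.78
position: [0.5073, 0.0034, 0.1934]
tool_rot: [0.208, 0.978, -0.0, 0.0]
ft_force: [0.0, 0.0, -0.8]
grip_width: 0.0372
grip_force: 22.0
```

Request:
send_rows:
  deltas: "0 0 1 0 0 0 0.35;0 0 1 0 0 0 0.35;0 0 1 0 0 0 0.35;0 0 0 0 0 0 0.35"

```text
time: 10.28
position: [0.5071, 0.0034, 0.1902]
tool_rot: [0.208, 0.978, -0.0, -0.0]
ft_force: [-0.1, 0.5, -0.6]
grip_width: 0.0378
grip_force: 22.0
```

Request:
send_rows:
  deltas: "0 0 1 0 0 0 0.35;0 0 0 0 0 0 0.35;0 0 0 0 0 0 0.35"

```text
time: 10.65
position: [0.5071, 0.0034, 0.1892]
tool_rot: [0.208, 0.978, 0.0, -0.0]
ft_force: [1.2, 0.8, -0.9]
grip_width: 0.0372
grip_force: 22.0
```

Request:
send_rows:
  deltas: "0 0 1 0 0 0 0.35;0 0 0 0 0 0 0.35"

```text
time: 10.9
position: [0.5071, 0.0034, 0.1882]
tool_rot: [0.208, 0.978, -0.0, -0.0]
ft_force: [-0.2, 0.6, -0.9]
grip_width: 0.0372
grip_force: 22.0
```

Request:
send_rows:
  deltas: "0 0 0.8 0 0 0 0.35;0 0 0 0 0 0 0.35"

```text
time: 11.15
position: [0.5071, 0.0034, 0.1874]
tool_rot: [0.208, 0.978, 0.0, -0.0]
ft_force: [-0.7, 0.1, -1.4]
grip_width: 0.0374
grip_force: 22.0
```

Request:
send_rows:
  deltas: "0 0 0.5 0 0 0 0.35;0 0 0 0 0 0 0.35"

```text
time: 11.4
position: [0.5071, 0.0034, 0.1869]
tool_rot: [0.208, 0.978, 0.0, -0.0]
ft_force: [0.1, -0.3, -0.8]
grip_width: 0.0372
grip_force: 22.0
```

Request:
send_rows:
  deltas: "0 0 0.6 0 0 0 0.35;0 0 0 0 0 0 0.35"

```text
time: 11.65
position: [0.5071, 0.0035, 0.1863]
tool_rot: [0.208, 0.978, 0.0, -0.0]
ft_force: [0.1, -0.7, -1.2]
grip_width: 0.0375
grip_force: 22.0
```

Request:
send_rows:
  deltas: "0 0 0.6 0 0 0 0.35;0 0 0 0 0 0 0.35"

```text
time: 11.9
position: [0.5073, 0.0034, 0.1859]
tool_rot: [0.208, 0.978, -0.0, 0.0]
ft_force: [-0.1, -0.1, 1.5]
grip_width: 0.0377
grip_force: 22.0
```

Request:
send_rows:
  deltas: "0 0 0.6 0 0 0 0.35;0 0 0 0 0 0 0.35"

```text
time: 12.15
position: [0.5075, 0.0034, 0.1855]
tool_rot: [0.208, 0.978, 0.0, 0.0]
ft_force: [-0.6, -0.6, 3.5]
grip_width: 0.0375
grip_force: 22.0
```

The stop has met the cap (contact at TCP z≈0.1861, about 4 N). I'm releasing so the jaws close.

Request:
send_rows:
  deltas: "0 0 0 0 0 0 0.5;0 0 0 0 0 0 0.6;0 0 0 0 0 0 0.7;0 0 0 0 0 0 0.7;0 0 0 0 0 0 0.7;0 0 0 0 0 0 0.7"

```text
time: 12.9
position: [0.507, 0.0035, 0.1849]
tool_rot: [0.208, 0.978, 0.0, -0.0]
ft_force: [0.4, -0.9, -0.2]
grip_width: 0.0606
grip_force: 0.0
```

Request:
send_rows:
  deltas: "0 0 -5 0 0 0 0.7;0 0 -15 0 0 0 0.7;0 0 -25 0 0 0 0.7;0 0 -25 0 0 0 0.7;0 0 -20 0 0 0 0.7;0 0 -10 0 0 0 0.7;0 0 0 0 0 0 0.7;0 0 0 0 0 0 0.7"

```text
time: 13.9
position: [0.5067, 0.0035, 0.2846]
tool_rot: [0.208, 0.978, 0.0, -0.001]
ft_force: [-0.5, 0.1, 0.3]
grip_width: 0.0608
grip_force: 0.0
```

```bash
cat >> h.py <<'E'
def crop(c,P,h=40):
    uv=cv2.projectPoints(np.array([P]),c['rvec'],c['tvec'],np.array([[c['f'],0,c['cx']],[0,c['f'],c['cy']],[0,0,1.]]),None)[0].ravel();u,v=uv.astype(int)
    return cv2.resize(c['image'][max(v-h,0):v+h,max(u-h,0):u+h],(400,400),interpolation=cv2.INTER_CUBIC)
def prof(c,n,ctr,yaw,bands):
    X=cloud(c).reshape(-1,3);X=X[~np.isnan(X[:,0])];s=np.radians(yaw)
    q=np.array([[np.cos(s),np.sin(s)],[-np.sin(s),np.cos(s)]])
    for a,b in bands:
        m=(np.hypot(X[:,0]-ctr[0],X[:,1]-ctr[1])<.04)&(X[:,2]>a)&(X[:,2]<b)
        if m.sum()>4:
            p=X[m];r=(p[:,:2]-ctr)@q.T*1000;rc=cv2.minAreaRect((p[:,:2]*1000).astype(np.float32))
            print(n,a,m.sum(),'y,x',np.percentile(r,2,axis=0).round(1),np.percentile(r,98,axis=0).round(1),'zmax',p[:,2].max().round(4),np.round(rc[0],1),np.round(rc[1],1),round(rc[2],1))
E
python3 - <<'E'
from h import *
plan([.5073,.0034,.2],156)
c=[cam(n) for n in('scene','side','wrist')]
for x,n in zip(c,'abc'): prof(x,n,[.5073,.0034],66,[(.053,.064),(.064,.08),(.08,.1),(.12,.15),(.155,.175),(.178,.195)])
cv2.imwrite('pics/v6.png',np.hstack([crop(x,[.508,.0015,.11],45) for x in c[:2]])[:,:,::-1])
E
```

```text
pos [0.5067 0.0035 0.2846] yaw 66.0 tilt z [-1.4e-03  3.0e-04 -1.0e+00] q [-0.21  0.38  1.73  0.    1.03 -1.37] F [-0.5  0.1  0.3] w 0.06083173842321588 0.0 t 13.9
shift mm [-0.7  0.2 84.6] turn tool z 90.0
a 0.064 96 y,x [-20.3  -7.1] [14.   7.1] zmax 0.0798 [506.1   0.6] [35.7 14.8] 66.0
a 0.08 77 y,x [-20.8  -7.1] [15.3  7.1] zmax 0.1 [504.6   0.6] [13.1 39.2] 1.2
a 0.12 120 y,x [-24.2  -7.6] [21.2  7.5] zmax 0.1499 [506.6   1.4] [47.4 15.7] 66.2
a 0.155 109 y,x [-15.9  -8.4] [ 5.7 10.7] zmax 0.1749 [5.007e+02 3.000e-01] [20.2 28.4] 27.7
a 0.178 86 y,x [-13.   -7.8] [13.1 10.1] zmax 0.1842 [506.3   3.7] [26.9 18.5] 68.4
b 0.053 19 y,x [-12.6  -7.7] [1.1 4.1] zmax 0.0638 [504.9  -2.3] [20.5  6.6] 20.1
b 0.064 107 y,x [-20.1  -9.8] [14.6  5.5] zmax 0.0797 [5.081e+02 5.000e-01] [36.7 15.7] 63.0
b 0.08 79 y,x [-19.3  -9. ] [2.4 6.4] zmax 0.0997 [505.3  -5.9] [23.4 17.2] 72.6
b 0.12 195 y,x [-22.4  -8.2] [22.7  6.2] zmax 0.15 [508.2   3.7] [47.9 15.4] 66.7
b 0.155 153 y,x [-14.5 -11. ] [13.2  9.2] zmax 0.1747 [510.9  -1.3] [31.9 17.4] 24.1
b 0.178 108 y,x [-11.4 -10.2] [13.9  8.8] zmax 0.1857 [508.2   4.5] [27.8 19.8] 66.2
c 0.053 14 y,x [-3.4  4.6] [3.2 5.8] zmax 0.0639 [502.3   5.3] [7.  1.1] 70.7
c 0.064 231 y,x [-17.6  -7.5] [18.2  7.5] zmax 0.08 [506.7   4. ] [37.5 14.6] 61.1
c 0.08 55 y,x [-16.3  -2.9] [18.9  7.1] zmax 0.1 [503.9   5.2] [37.6  6.8] 80.2
c 0.12 325 y,x [-21.1  -7.4] [24.3  7.2] zmax 0.1499 [508.5   4.7] [47.5 15.9] 66.1
c 0.155 255 y,x [-14.7  -5.2] [18.6 10.2] zmax 0.1748 [504.1   9. ] [37.1 14. ] 48.9
c 0.178 899 y,x [-9.5 -9.1] [15.2  9.2] zmax 0.1852 [508.7   5.8] [25.2 20.1] 66.9
```

View pics/v6.png

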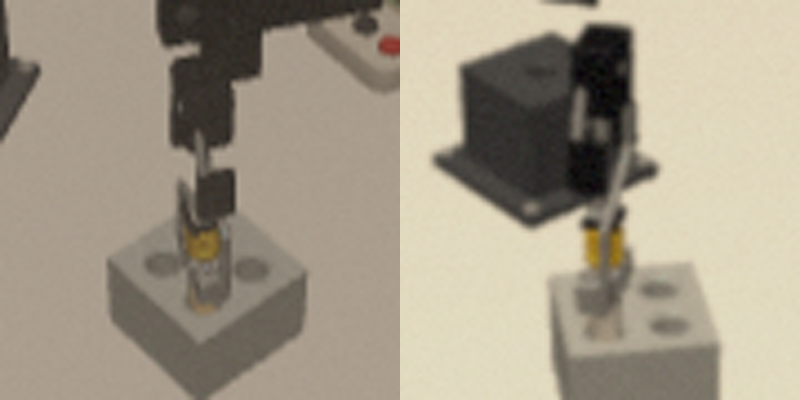

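The tongs stand upright on the tube with the jaws closed under the cap; the cap is at (203,243) and (603,247) in the crops. I'm turning 90° to grip the head by its x faces.

Request:
send_rows:
  deltas: "-0.7 1.5 0 0 0 0 0.7;0 0 0 0 0 10 0.7;0 0 0 0 0 10 0.7;0 0 0 0 0 10 0.7;0 0 0 0 0 10 0.7;0 0 0 0 0 10 0.7;0 0 0 0 0 10 0.7;0 0 0 0 0 10 0.7;0 0 0 0 0 10 0.7;0 0 0 0 0 10 0.7"

```text
time: 15.3
position: [0.5084, 0.0046, 0.2848]
tool_rot: [0.84, 0.542, -0.0, -0.0]
ft_force: [-0.2, 0.5, -0.0]
grip_width: 0.061
grip_force: 0.0
```

Request:
send_rows:
  deltas: "0 0 0 0 0 0 0.6;0 0 10 0 0 0 0.6;0 0 20 0 0 0 0.6;0 0 20 0 0 0 0.6;0 0 10 0 0 0 0.6;0 0 0 0 0 0 0.6;0 0 0 0 0 0 0.6"

```text
time: 16.18
position: [0.5088, 0.0045, 0.2255]
tool_rot: [0.839, 0.545, 0.0, 0.0]
ft_force: [-0.2, -0.0, -0.3]
grip_width: 0.0522
grip_force: 0.0
```

Run:
```python
from h import *
plan([.508,.0045,.225],156)
for n in('wrist','side'): prof(cam(n),n,[.508,.0045],66,[(.178,.192)])
```

```text
pos [0.5088 0.0045 0.2255] yaw -23.98 tilt z [ 1.e-03 -2.e-04 -1.e+00] q [-0.21  0.47  1.79  0.    0.88  0.21] F [-0.2 -0.  -0.3] w 0.05215641230585373 0.0 t 16.175
shift mm [-0.3 -0.7  0.5] turn tool z 0.02
wrist 0.178 1286 y,x [-10.8 -36.5] [13.5 33.8] zmax 0.192 [509.4   5. ] [25.9 74.4] 66.2
side 0.178 219 y,x [-13.2 -38.2] [11.  33.6] zmax 0.1917 [509.2   2.6] [27.2 74. ] 63.9
```

Request:
send_rows:
  deltas: "0 -0.5 0 0 0 0 0.45;0 0 0 0 0 0 0.35;0 0 0 0 0 0 0.3;0 0 0 0 0 0 0.25;0 0 0 0 0 0 0.2;0 0 0 0 0 0 0.15;0 0 0 0 0 0 0.15;0 0 0 0 0 0 0.15"
  newtons: 30

```text
time: 17.27
position: [0.5081, 0.0047, 0.2252]
tool_rot: [0.839, 0.545, 0.0, 0.0]
ft_force: [0.4, 0.2, -0.8]
grip_width: 0.0198
grip_force: 30.0
```

Request:
send_rows:
  deltas: "0 0 -3 0 0 0 0.15;0 0 -6 0 0 0 0.15;0 0 -10 0 0 0 0.15;0 0 -15 0 0 0 0.15;0 0 -15 0 0 0 0.15;0 0 -15 0 0 0 0.15;0 0 -10 0 0 0 0.15;0 0 -6 0 0 0 0.15;0 0 0 0 0 0 0.15;0 0 0 0 0 0 0.15"

```text
time: 18.52
position: [0.5076, 0.0048, 0.3047]
tool_rot: [0.839, 0.545, -0.0, -0.0]
ft_force: [0.8, 0.0, -1.6]
grip_width: 0.0196
grip_force: 30.0
```

Run:
```python
from h import *
plan([.5035,.2125,.305],156)
c=[cam(n) for n in('scene','side')]
for x,n in zip(c,'ab'): prof(x,n,[.5088,.0045],66,[(.08,.11),(.11,.13),(.13,.16)])
for n,x in zip(('scene','side'),c):
    X=cloud(x).reshape(-1,3);X=X[~np.isnan(X[:,0])]
    m=(np.hypot(X[:,0]-.5035,X[:,1]-.212)<.06)&(X[:,2]>.055)&(X[:,2]<.066);print(cv2.minAreaRect((X[m,:2]*1000).astype(np.float32)))
cv2.imwrite('pics/v7.png',np.hstack([crop(x,[.508,.0015,.14],50) for x in c])[:,:,::-1])
```

```text
pos [0.5076 0.0048 0.3047] yaw -24.0 tilt z [-1.2e-03  2.0e-04 -1.0e+00] q [-0.21  0.35  1.71 -0.    1.08  0.21] F [ 0.8  0.  -1.6] w 0.019644183894379347 29.999650195240974 t 18.525
shift mm [188.1 -88.2  -0.3] turn tool z 0.0
a 0.08 56 y,x [-10.8  -4.1] [-2.3  7. ] zmax 0.11 [504.   -1.6] [ 7.7 11.3] 49.9
a 0.11 47 y,x [-9.9 -4.1] [-3.4  6.9] zmax 0.1295 [504.3  -1.4] [ 6.2 11.4] 57.8
a 0.13 120 y,x [-23.   -4.7] [14.4  8.8] zmax 0.1596 [505.6   1.9] [40.4 14.5] 69.7
b 0.08 66 y,x [-8.9 -5.9] [-2.2  5.2] zmax 0.1097 [507.   -1.3] [ 8.2 11.1] 84.2
b 0.11 68 y,x [-8.7 -6.1] [-1.9  4.8] zmax 0.1297 [507.3  -1.6] [ 7.6 11.2] 88.3
b 0.13 159 y,x [-21.7  -7.6] [15.6  8.1] zmax 0.1598 [506.9   2.5] [39.4 17.6] 65.8
((502.9432373046875, 213.22695922851562), (61.98788833618164, 61.90469741821289), 32.73232650756836)
((503.087158203125, 213.80563354492188), (61.97423553466797, 63.6383171081543), 32.34097671508789)
```

View pics/v7.png

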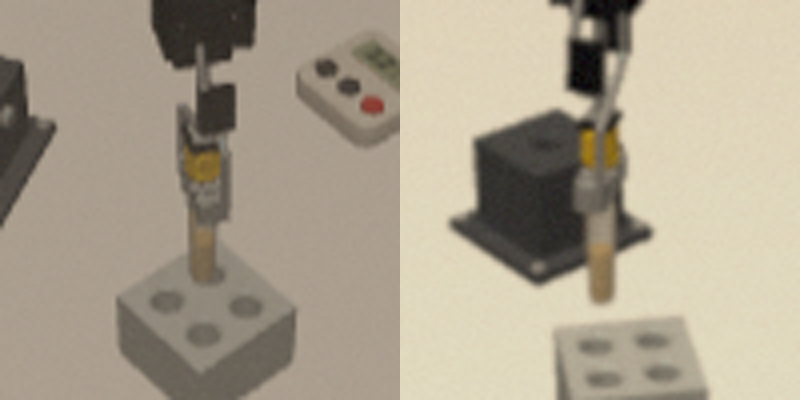

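The tube hangs straight from the tongs and is clear of the block; its lower tip is at (203,275) in the scene crop and (600,298) in the side crop. Next I'm measuring the tube axis and the bore centre with both cameras.

```bash
cat >> h.py <<'E'
def tubeaxis(c,ctr,zs):
    """centre of tube silhouette at heights zs: returns rows n·(x,y)=d per camera"""
    W=cloud(c);out=[]
    C=-c['R'].T@c['t']
    for z in zs:
        m=(np.hypot(W[...,0]-ctr[0],W[...,1]-ctr[1])<.02)&(abs(W[...,2]-z)<.006)
        p=W[m]; v=np.array(ctr)-C[:2];v/=np.linalg.norm(v);n=np.array([-v[1],v[0]])
        # silhouette extent perpendicular to view
        a=np.arctan2((p[:,:2]-C[:2])@n,(p[:,:2]-C[:2])@v)
        mid=(np.percentile(a,3)+np.percentile(a,97))/2
        D=np.array(v*np.cos(mid)+n*np.sin(mid));N=np.array([-D[1],D[0]]);out.append((N,N@C[:2],np.ptp(a)*np.linalg.norm(np.array(ctr)-C[:2])))
    return out
def axis(cs,ctr,zs):
    r=[tubeaxis(c,ctr,zs) for c in cs]
    for i,z in enumerate(zs):
        print('axis z',z,np.linalg.solve([q[i][0] for q in r],[q[i][1] for q in r]).round(4),'widths',[round(q[i][2]*1000,1) for q in r])
E
python3 - <<'E'
from h import *
c=[cam(n) for n in('scene','side')]
axis(c,[.508,.003],[.095,.11,.122])
for x in c:
    W=cloud(x);g=cv2.cvtColor(x['image'],cv2.COLOR_RGB2GRAY).astype(float)
    # rays onto plane z=.06
    v,u=np.mgrid[:400,:640];d=np.dstack([(u-x['cx'])/x['f'],(v-x['cy'])/x['f'],np.ones(u.shape)])@x['R'];C=-x['R'].T@x['t']
    s=(.06-C[2])/d[...,2];P=C+d*s[...,None]
    m=np.hypot(P[...,0]-.5032,P[...,1]-.2132)<.018
    ring=g[m]; w=np.clip(np.percentile(ring,75)-4-g,0,None)*m
    print((P[...,:2]*w[...,None]).sum((0,1))/w.sum(),np.percentile(ring,[5,25,50,75,95]), (w>0).sum(), m.sum())
E
```

```text
axis z 0.095 [0.5074 0.0026] widths [np.float64(11.4), np.float64(11.0)]
axis z 0.11 [0.5076 0.0029] widths [np.float64(11.2), np.float64(10.9)]
axis z 0.122 [0.5077 0.0032] widths [np.float64(11.1), np.float64(10.9)]
[0.50299289 0.21157576] [58.  67.  70.  71.  73.6] 34 149
[0.50177937 0.21288242] [57.3 66.  70.  72.  74. ] 29 94
```

Request:
send_rows:
  deltas: "7 -3.5 0 0 0 0 0.15;18 -8.5 0 0 0 0 0.15;24 -11 0 0 0 0 0.15;26 -12 0 0 0 0 0.15;26 -12 0 0 0 0 0.15;26 -12 0 0 0 0 0.15;24 -11.5 0 0 0 0 0.15;20 -10 0 0 0 0 0.15;13 -6 0 0 0 0 0.15;6.7 -3.4 0 0 0 0 0.15"

```text
time: 19.98
position: [0.5032, 0.2163, 0.305]
tool_rot: [0.838, 0.545, -0.0, 0.0]
ft_force: [0.6, -1.4, -1.1]
grip_width: 0.0195
grip_force: 30.0
```

Request:
send_rows:
  deltas: "0 0 0 0 0 0 0.15;0 0 0 0 0 0 0.15;0 0 0 0 0 0 0.15;0 0 0 0 0 0 0.15"

```text
time: 20.48
position: [0.5035, 0.2151, 0.3052]
tool_rot: [0.839, 0.544, -0.0, 0.0]
ft_force: [0.6, 0.0, -1.5]
grip_width: 0.02
grip_force: 30.0
```

Run:
```python
from h import *
plan([.5032,.2150,.305],156)
c=[cam(n) for n in('scene','side','wrist')]
axis(c[:2],[.503,.212],[.095,.11,.122])
for x in c:
    X=cloud(x).reshape(-1,3);X=X[~np.isnan(X[:,0])]
    m=(np.hypot(X[:,0]-.503,X[:,1]-.213)<.055)&(X[:,2]>.055)&(X[:,2]<.066);print(m.sum(),cv2.minAreaRect((X[m,:2]*1000).astype(np.float32)))
A=np.hstack([crop(x,[.503,.213,.075],30) for x in c[:2]])
cv2.imwrite('pics/v8.png',A[:,:,::-1])
```

```text
pos [0.5035 0.2151 0.3052] yaw -24.04 tilt z [ 0. -0. -1.] q [ 0.2   0.41  1.61 -0.    1.12  0.62] F [ 0.6  0.  -1.5] w 0.019980349437692883 29.999613557592966 t 20.475
shift mm [-0.2 -0.2  0.2] turn tool z -0.04
axis z 0.095 [0.5044 0.2154] widths [np.float64(11.2), np.float64(11.2)]
axis z 0.11 [0.5046 0.2138] widths [np.float64(13.1), np.float64(11.1)]
axis z 0.122 [0.5037 0.2134] widths [np.float64(12.1), np.float64(13.2)]
544 ((503.4444274902344, 212.47769165039062), (63.102928161621094, 61.68867111206055), 32.73843765258789)
422 ((503.98431396484375, 213.28115844726562), (62.83312225341797, 65.30000305175781), 30.608707427978516)
1804 ((504.0678405761719, 213.8824462890625), (60.13667297363281, 60.27164077758789), 31.69200325012207)
```

View pics/v8.png

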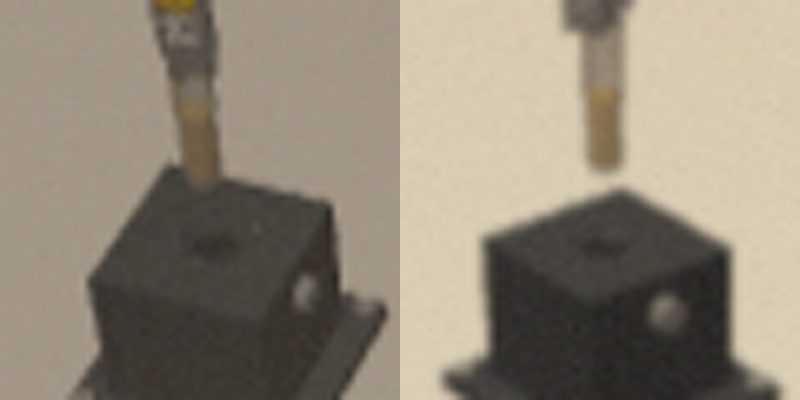

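Run:
```python
from h import *
c=[cam(n) for n in('scene','side')]
def rays(c,P0,h,px):
    K=np.array([[c['f'],0,c['cx']],[0,c['f'],c['cy']],[0,0,1.]])
    u,v=cv2.projectPoints(np.array([P0]),c['rvec'],c['tvec'],K,None)[0].ravel().astype(int)
    s=2*h/400; U=u-h+(px[0]+.5)*s-.5;V=v-h+(px[1]+.5)*s-.5
    return K@np.c_[c['R'],c['t']],np.array([U,V])
def tri(a,b):
    r=[rays(x,[.503,.213,.075],30,p) for x,p in zip(c,(a,b))]
    X=cv2.triangulatePoints(r[0][0],r[1][0],r[0][1],r[1][1]).ravel();X=X[:3]/X[3]
    print(X.round(4),[np.round(P@np.r_[X,1]/(P@np.r_[X,1])[2],1)[:2]-q for P,q in r])
tri((205,180),(205,165));tri((193,97),(203,85));tri((213,243),(203,246))
```

```text
[0.5027 0.2087 0.0921] [array([ 0.175, -0.475]), array([-0.325,  0.275])]
[0.5043 0.2141 0.1195] [array([-0.125,  0.375]), array([ 0.175, -0.225])]
[0.5022 0.2098 0.0627] [array([-0.025,  0.175]), array([ 0.075, -0.075])]
```

Run:
```python
from h import *
from scipy.optimize import least_squares
for n in('scene','side','wrist'):
    c=cam(n);X=cloud(c).reshape(-1,3);X=X[~np.isnan(X[:,0])]
    for a,b in((.088,.098),(.098,.108),(.108,.118),(.118,.125)):
        m=(np.hypot(X[:,0]-.504,X[:,1]-.213)<.02)&(X[:,2]>a)&(X[:,2]<b);p=X[m,:2]
        if len(p)<8: continue
        r=least_squares(lambda s:np.hypot(*(p-s).T)-.006,p.mean(0)+(p.mean(0)-(-c['R'].T@c['t'])[:2])*.005,loss='soft_l1',f_scale=.001)
        print(n,a,len(p),r.x.round(4),np.sqrt(np.mean(r.fun**2)).round(4))
    m=(np.hypot(X[:,0]-.503,X[:,1]-.213)<.06)&(X[:,2]<.1)&(X[:,2]>.07);
    if m.any(): print('zmin',np.percentile(X[m,2],[0,2]).round(4))
```

```text
scene 0.088 18 [0.5036 0.2127] 0.001
scene 0.098 21 [0.5037 0.2129] 0.0009
scene 0.108 23 [0.503  0.2127] 0.0011
scene 0.118 19 [0.5031 0.2125] 0.0007
zmin [0.0869 0.087 ]
side 0.088 20 [0.5035 0.214 ] 0.0013
side 0.098 26 [0.5043 0.2142] 0.0013
side 0.108 22 [0.5029 0.2137] 0.0012
side 0.118 20 [0.5037 0.2145] 0.0012
zmin [0.089  0.0895]
```

Each camera's depth puts the tube axis at (0.5037, 0.2134), vertical, with the socket centre at (0.5038, 0.2133). They are aligned, so I'm lowering.

Request:
send_rows:
  deltas: "0 0 5 0 0 0 0.15;0 0 8 0 0 0 0.15;0 0 7 0 0 0 0.15;0 0 4 0 0 0 0.15;0 0 3 0 0 0 0.15;0 0 2 0 0 0 0.15;0 0 0 0 0 0 0.15"

```text
time: 21.75
position: [0.5034, 0.2155, 0.2761]
tool_rot: [0.839, 0.545, -0.0, -0.0]
ft_force: [-0.0, 0.2, -0.9]
grip_width: 0.0197
grip_force: 30.0
```

Request:
send_rows:
  deltas: "0 0 1 0 0 0 0.15;0 0 1 0 0 0 0.15;0 0 1 0 0 0 0.15;0 0 0 0 0 0 0.15"

```text
time: 22.25
position: [0.5033, 0.2155, 0.2731]
tool_rot: [0.839, 0.545, -0.0, -0.0]
ft_force: [0.0, 0.7, -0.6]
grip_width: 0.0196
grip_force: 30.0
```

Request:
send_rows:
  deltas: "0 0 1 0 0 0 0.15;0 0 1 0 0 0 0.15;0 0 1 0 0 0 0.15;0 0 0 0 0 0 0.15"

```text
time: 22.75
position: [0.5033, 0.2155, 0.27]
tool_rot: [0.839, 0.545, -0.0, -0.0]
ft_force: [-0.2, -0.4, -1.1]
grip_width: 0.0197
grip_force: 30.0
```

Request:
send_rows:
  deltas: "0 0 1 0 0 0 0.15;0 0 1 0 0 0 0.15;0 0 1 0 0 0 0.15;0 0 0 0 0 0 0.15"

```text
time: 23.25
position: [0.5033, 0.2155, 0.267]
tool_rot: [0.839, 0.545, -0.0, -0.0]
ft_force: [0.3, -0.6, -0.8]
grip_width: 0.0199
grip_force: 30.0
```

Request:
send_rows:
  deltas: "0 0 0.8 0 0 0 0.15;0 0 0.8 0 0 0 0.15;0 0 0 0 0 0 0.15"

```text
time: 23.62
position: [0.5034, 0.2155, 0.2655]
tool_rot: [0.839, 0.545, 0.0, 0.0]
ft_force: [-0.7, 1.0, -1.2]
grip_width: 0.0198
grip_force: 30.0
```

Request:
send_rows:
  deltas: "0 0 0.8 0 0 0 0.15;0 0 0.8 0 0 0 0.15;0 0 0 0 0 0 0.15"

```text
time: 24.0
position: [0.5036, 0.2156, 0.2642]
tool_rot: [0.839, 0.545, 0.0, 0.0]
ft_force: [-1.1, 0.4, 1.9]
grip_width: 0.0198
grip_force: 30.0
```

Request:
send_rows:
  deltas: "0 0 0.8 0 0 0 0.15;0 0 0.8 0 0 0 0.15;0 0 0 0 0 0 0.15"

```text
time: 24.38
position: [0.5035, 0.2155, 0.2624]
tool_rot: [0.839, 0.545, 0.0, 0.0]
ft_force: [0.1, -0.1, 1.4]
grip_width: 0.0199
grip_force: 30.0
```

Request:
send_rows:
  deltas: "0 0 0.8 0 0 0 0.15;0 0 0.7 0 0 0 0.15;0 0 0 0 0 0 0.15"

```text
time: 24.75
position: [0.5032, 0.2155, 0.2604]
tool_rot: [0.839, 0.545, -0.0, -0.0]
ft_force: [0.7, 0.1, -0.2]
grip_width: 0.0197
grip_force: 30.0
```

Request:
send_rows:
  deltas: "0 0 0.7 0 0 0 0.15;0 0 0.6 0 0 0 0.15;0 0 0 0 0 0 0.15"

```text
time: 25.12
position: [0.5033, 0.2155, 0.2594]
tool_rot: [0.839, 0.545, -0.0, -0.0]
ft_force: [1.0, 0.2, 0.4]
grip_width: 0.0196
grip_force: 30.0
```

Request:
send_rows:
  deltas: "0 0 0.7 0 0 0 0.15;0 0 0.6 0 0 0 0.15;0 0 0 0 0 0 0.15"

```text
time: 25.5
position: [0.5033, 0.2155, 0.258]
tool_rot: [0.839, 0.545, -0.0, -0.0]
ft_force: [-0.2, 0.1, -1.0]
grip_width: 0.0197
grip_force: 30.0
```

Request:
send_rows:
  deltas: "0 0 0.6 0 0 0 0.15;0 0 0.6 0 0 0 0.15;0 0 0 0 0 0 0.15"

```text
time: 25.88
position: [0.5032, 0.2155, 0.2569]
tool_rot: [0.839, 0.545, -0.0, -0.0]
ft_force: [0.1, -0.3, -0.5]
grip_width: 0.0199
grip_force: 30.0
```

Request:
send_rows:
  deltas: "0 0 0.7 0 0 0 0.15;0 0 0.7 0 0 0 0.15;0 0 0.6 0 0 0 0.15;0 0 0 0 0 0 0.15"

```text
time: 26.38
position: [0.5033, 0.2155, 0.2549]
tool_rot: [0.839, 0.545, -0.0, -0.0]
ft_force: [0.6, -0.1, -0.2]
grip_width: 0.0199
grip_force: 30.0
```

Request:
send_rows:
  deltas: "0 0 0.7 0 0 0 0.15;0 0 0.7 0 0 0 0.15;0 0 0 0 0 0 0.15"

```text
time: 26.75
position: [0.5033, 0.2155, 0.2535]
tool_rot: [0.839, 0.545, -0.0, -0.0]
ft_force: [0.6, -0.6, -0.6]
grip_width: 0.0199
grip_force: 30.0
```

Request:
send_rows:
  deltas: "0 0 0.6 0 0 0 0.15;0 0 0.6 0 0 0 0.15;0 0 0 0 0 0 0.15"

```text
time: 27.12
position: [0.5033, 0.2155, 0.2523]
tool_rot: [0.839, 0.545, -0.0, -0.0]
ft_force: [0.7, 0.4, -0.6]
grip_width: 0.0197
grip_force: 30.0
```

Request:
send_rows:
  deltas: "0 0 0.6 0 0 0 0.15;0 0 0.6 0 0 0 0.15;0 0 0 0 0 0 0.15"

```text
time: 27.5
position: [0.5033, 0.2155, 0.2511]
tool_rot: [0.839, 0.545, -0.0, -0.0]
ft_force: [-0.2, 0.8, -0.6]
grip_width: 0.0198
grip_force: 30.0
```

```bash
cat >> h.py <<'E'
def capz(ctr=(.5035,.2135)):
    for n in('scene','side'):
        c=cam(n);W=cloud(c);h=cv2.cvtColor(c['image'],cv2.COLOR_RGB2HSV)
        m=(h[...,0]>15)&(h[...,0]<35)&(h[...,1]>150)&(np.hypot(W[...,0]-ctr[0],W[...,1]-ctr[1])<.025)&(W[...,2]>.06)
        p=W[m];print(n,len(p),'cap z',np.percentile(p[:,2],[3,97]).round(4),'xy',p.mean(0)[:2].round(4))
        prof(c,n,list(ctr),66,[(.065,.08),(.08,.1),(.1,.115)])
E
python3 - <<'E'
from h import *
plan([.5035,.2155,.25],156); capz()
E
```

```text
pos [0.5033 0.2155 0.2511] yaw -24.0 tilt z [-2.e-04 -0.e+00 -1.e+00] q [0.2  0.48 1.67 0.   0.99 0.62] F [-0.2  0.8 -0.6] w 0.01976506048735633 29.9997699202504 t 27.5
shift mm [0.1 0.2 1.1] turn tool z -0.0
scene 72 cap z [0.1087 0.3193] xy [0.497  0.1997]
scene 0.065 27 y,x [-8.5 -6.5] [-1.9  6.4] zmax 0.0773 [501.  208.5] [ 6.8 13.3] 60.6
scene 0.08 37 y,x [-21.5  -8.4] [4.4 8.5] zmax 0.0998 [500.1 205.9] [26.4 17.4] 64.5
scene 0.1 62 y,x [-20.8  -6.8] [5.7 7.9] zmax 0.1149 [497.7 211. ] [41. 13.] 85.4
side 85 cap z [0.1113 0.3146] xy [0.4981 0.2015]
side 0.065 37 y,x [-7.3 -6.6] [1.1 4.6] zmax 0.0793 [503.5 209.7] [11.5  7.7] 0.1
side 0.08 58 y,x [-18.6  -7.9] [13.5  6.5] zmax 0.1 [505.1 212. ] [36.8 14.5] 59.3
side 0.1 64 y,x [-18.9  -7.8] [17.1  7.2] zmax 0.1147 [503.4 213.4] [38.1 16. ] 63.3
```

Request:
send_rows:
  deltas: "0 0 0.7 0 0 0 0.15;0 0 0.7 0 0 0 0.15;0 0 0.6 0 0 0 0.15;0 0 0 0 0 0 0.15"

```text
time: 28.1
position: [0.5036, 0.2156, 0.2497]
tool_rot: [0.839, 0.545, 0.0, 0.0]
ft_force: [0.0, 0.3, 5.3]
grip_width: 0.02
grip_force: 30.0
```

Request:
send_rows:
  deltas: "0 0 0.7 0 0 0 0.15;0 0 0.7 0 0 0 0.15;0 0 0 0 0 0 0.15"

```text
time: 28.48
position: [0.5038, 0.2156, 0.249]
tool_rot: [0.839, 0.545, 0.001, 0.0]
ft_force: [-1.0, -0.6, 8.5]
grip_width: 0.0201
grip_force: 30.0
```

Request:
send_rows:
  deltas: "0 0 0.7 0 0 0 0.15;0 0 0.7 0 0 0 0.15;0 0 0 0 0 0 0.15"

```text
time: 28.85
position: [0.504, 0.2157, 0.2481]
tool_rot: [0.839, 0.545, 0.001, 0.0]
ft_force: [-2.3, -0.1, 10.0]
grip_width: 0.0198
grip_force: 30.0
```

Request:
send_rows:
  deltas: "0 0 0.7 0 0 0 0.15;0 0 0.7 0 0 0 0.15;0 0 0 0 0 0 0.15"

```text
time: 29.22
position: [0.5043, 0.2157, 0.2474]
tool_rot: [0.839, 0.545, 0.002, 0.001]
ft_force: [-0.8, -0.5, 14.1]
grip_width: 0.0203
grip_force: 30.0
```

The force rises at about 3.8 N/mm, which matches the stop and the rest in series, well past the balls. The tube has bottomed. I'm easing off the load before letting go.

Request:
send_rows:
  deltas: "0 0 -0.7 0 0 0 0.15;0 0 -0.7 0 0 0 0.15;0 0 -0.7 0 0 0 0.15;0 0 -0.7 0 0 0 0.15;0 0 0 0 0 0 0.15"

```text
time: 29.85
position: [0.5037, 0.2156, 0.2483]
tool_rot: [0.839, 0.545, 0.001, 0.0]
ft_force: [0.1, -0.4, 6.0]
grip_width: 0.0199
grip_force: 30.0
```

Run:
```python
from h import *
plan([.5035,.2155,.25],156); capz()
```

```text
pos [0.5037 0.2156 0.2483] yaw -24.0 tilt z [ 1.1e-03  2.0e-04 -1.0e+00] q [0.2  0.48 1.67 0.   0.99 0.62] F [ 0.1 -0.4  6. ] w 0.019918578420121163 30.000852439552546 t 29.85
shift mm [-0.1 -0.1 -1.7] turn tool z -0.0
scene 74 cap z [0.1089 0.323 ] xy [0.4982 0.1995]
scene 0.065 23 y,x [-8.1 -6.5] [-1.5  6.2] zmax 0.0758 [502.1 208.8] [ 6.7 13.1] 70.6
scene 0.08 53 y,x [-21.6  -7. ] [5.5 8.3] zmax 0.0999 [502.8 211.5] [40.1 17. ] 67.0
scene 0.1 55 y,x [-20.4  -7.4] [-3.2  6.9] zmax 0.115 [498.6 203.4] [19.3 17.3] 58.1
side 92 cap z [0.1098 0.3271] xy [0.4989 0.2015]
side 0.065 34 y,x [-6.8 -6.7] [1.5 5.3] zmax 0.0792 [503.2 210.4] [ 8.6 11.7] 78.0
side 0.08 64 y,x [-18.5  -8. ] [15.7  6.5] zmax 0.0999 [506.5 211.3] [38.7 13.3] 52.0
side 0.1 59 y,x [-19.4  -7.6] [12.2  5.8] zmax 0.1149 [503.1 212.7] [39.4 15.5] 68.1
```

Request:
send_rows:
  deltas: "0 0 -0.6 0 0 0 0.15;0 0 -0.4 0 0 0 0.15;0 0 0 0 0 0 0.15"

```text
time: 30.32
position: [0.5035, 0.2155, 0.2488]
tool_rot: [0.839, 0.545, 0.0, 0.0]
ft_force: [0.1, -0.0, 4.4]
grip_width: 0.0201
grip_force: 30.0
```

Request:
send_rows:
  deltas: "0 0 1.0 0 0 0 0.15;0 0 1.2 0 0 0 0.15;0 0 0 0 0 0 0.15;0 0 0 0 0 0 0.15"

```text
time: 30.82
position: [0.5039, 0.2156, 0.2479]
tool_rot: [0.839, 0.545, 0.001, 0.0]
ft_force: [-1.1, -0.4, 10.4]
grip_width: 0.0199
grip_force: 30.0
```

The second press follows the same curve (10.4 N at 0.2479), so the tube is solidly seated. I'm unloading and letting go.

Request:
send_rows:
  deltas: "0 0 -1 0 0 0 0.15;0 0 -1 0 0 0 0.15;0 0 -0.9 0 0 0 0.15;0 0 0 0 0 0 0.15;0 0 0 0 0 0 0.15"

```text
time: 31.45
position: [0.5034, 0.2155, 0.2493]
tool_rot: [0.839, 0.545, -0.0, -0.0]
ft_force: [0.7, 0.1, 2.9]
grip_width: 0.0198
grip_force: 30.0
```

Request:
send_rows:
  deltas: "0 0 -0.6 0 0 0 0.15;0 0 0 0 0 0 0.15;0 0 0 0 0 0 0.3;0 0 0 0 0 0 0.45;0 0 0 0 0 0 0.6;0 0 0 0 0 0 0.7;0 0 0 0 0 0 0.7;0 0 0 0 0 0 0.7"

```text
time: 32.45
position: [0.5034, 0.2155, 0.2502]
tool_rot: [0.839, 0.545, -0.0, 0.0]
ft_force: [-0.0, -0.1, 0.3]
grip_width: 0.0597
grip_force: 0.0
```

Request:
send_rows:
  deltas: "0 0 -5 0 0 0 0.7;0 0 -15 0 0 0 0.7;0 0 -25 0 0 0 0.7;0 0 -25 0 0 0 0.7;0 0 -20 0 0 0 0.7;0 0 -10 0 0 0 0.7;0 0 0 0 0 0 0.7;0 0 0 0 0 0 0.7"

```text
time: 33.45
position: [0.5029, 0.2154, 0.3495]
tool_rot: [0.839, 0.545, -0.001, -0.0]
ft_force: [0.6, -1.2, 0.3]
grip_width: 0.0608
grip_force: 0.0
```

Run:
```python
from h import *
plan([.5035,.2155,.25],156)
c=[cam(n) for n in('scene','side','wrist')]
for x,n in zip(c,'abc'): prof(x,n,[.5035,.2135],66,[(.065,.078),(.09,.105),(.15,.175),(.195,.225)])
cv2.imwrite('pics/v9.png',np.hstack([crop(x,[.503,.213,.11],45) for x in c[:2]])[:,:,::-1])
```

```text
pos [0.5029 0.2154 0.3495] yaw -24.0 tilt z [-1.5e-03 -3.0e-04 -1.0e+00] q [ 0.2   0.36  1.56 -0.    1.23  0.62] F [ 0.6 -1.2  0.3] w 0.06079393691054453 0.0 t 33.45
shift mm [ 0.4  0.6 99.5] turn tool z -0.0
a 0.065 26 y,x [-7.7 -6.8] [-0.5  6.4] zmax 0.0765 [502.6 209.3] [ 7.3 14.1] 78.3
a 0.09 66 y,x [-21.2  -8.1] [4.6 8.4] zmax 0.1034 [502.8 211.6] [38.9 17.1] 65.5
a 0.15 97 y,x [-23.7  -7.2] [18.5  7.5] zmax 0.1746 [503.2 212.8] [47.7 15.5] 65.5
a 0.195 137 y,x [-13.   -9.5] [12.6 10.6] zmax 0.2089 [503.6 214.4] [30.6 21.3] 65.4
b 0.065 30 y,x [-8.5 -6.6] [0.6 4.9] zmax 0.0779 [503.2 209.5] [ 9.8 11.3] 80.8
b 0.09 80 y,x [-20.5  -8.1] [16.4  6.3] zmax 0.1049 [504.4 212.5] [40.8 16. ] 57.6
b 0.15 146 y,x [-23.5  -7.8] [22.8  7.3] zmax 0.175 [504.7 211.8] [48.5 15.7] 61.5
b 0.195 114 y,x [-11.6 -10.3] [13.1 10.2] zmax 0.2101 [505.4 213.6] [28.9 20.6] 54.1
c 0.09 30 y,x [17.5 -7. ] [20.1  5.7] zmax 0.1038 [511.3 230.3] [ 2.3 13.5] 60.3
c 0.15 139 y,x [20.3 -7.5] [25.   7.4] zmax 0.1747 [512.5 234.2] [ 5. 16.] 67.2
c 0.195 721 y,x [-9.6 -9.3] [15.1 10.1] zmax 0.2105 [504.2 216. ] [25.5 21.5] 66.4
```

View pics/v9.png

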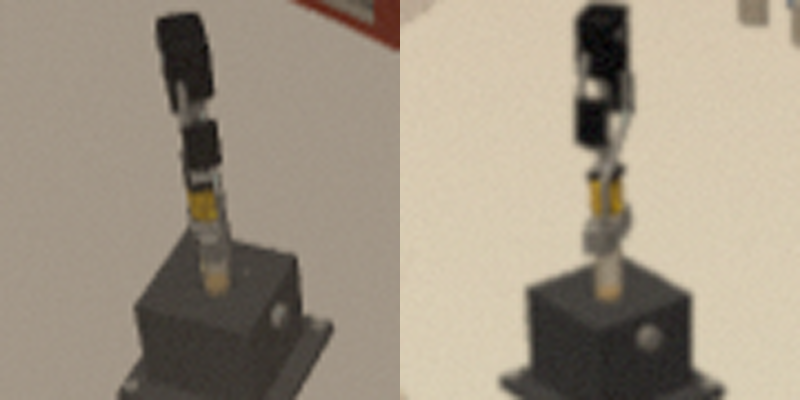

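The tongs stand upright on the seated tube (head top z≈0.210, cap at (203,207) and (605,197) in the crops), and the gripper is clear. I'm handing in.

```bash
python3 -c "
from rig import robot
print(robot.hand_in())"
```

```text
the job is handed in; nothing more can be done
None
```

I handed the job in: the tube is pressed about 27 mm into the dark socket, felt to bottom at roughly 15 N (a little over the advised 12 N, under the 20 N limit), with the tongs left clipped upright on it and the gripper clear.

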